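Roll the lying bottle onto the bar mat

ROBOT

A 6-joint arm with a two-finger parallel gripper is mounted at the origin on a cart in front of the work surface, level with it; the furniture and walls round the work are solid. World frame = base frame: x ahead of the robot, y to its left, z up, the work surface at z = 0. Lengths are in m, angles in rad, forces in N, time in s.
With the tool pointing down it reaches from about 0.275 to 0.725 m from the base axis. Payload 15.9 kg.
Tool frame: the origin (TCP) lies between the finger pads; the fingertips stand 17 mm ahead of it and the grasp point (between the pads) lies 2 mm behind it; z points along the fingers, y is the line along which they close (so a half turn about z gives the same grasp; the last joint's range is limited). The gripper opens to 85 mm and grips with 20 to 120 N. Pads are 22 mm wide; open, the fingers measure 114 mm over their backs; the gripper's body (76 mm by 85 mm) begins 54 mm behind the grasp point. The pads swing forward as they close: fully open they stand 13 mm farther back than shut.
Start: joints at [-1.151, 0.213, -0.034, 1.323, 0, 1.571], TCP at [0.204, -0.457, 0.248] pointing down, gripper open.
Joint ranges: [-2.98, 2.98], [-0.74, 1.72], [-1.14, 1.35], [-2.1, 2.04], [-1.57, 1.44], [-3.14, 3.14]. Speed limits (rad/s): [1.89, 1.89, 2.39, 2.57, 3.14, 3.14].

INTERFACE

Orientations are given as a unit quaternion [w, x, y, z].
In Python, from plant import arm gives the robot as it stands. The module is installed in compiled form; this text tells all that it offers.
- The arm moves only by the tool apply_moves, never from a script. Its argument "increments" is a list of rows, each an object with "gripper": the finger opening in m, from 0 to 0.0854; "linear": the shift along the tool's x, y, z in m, a list of three; "yaw": the turn about the tool's z in rad. A call has 1 to 8 rows; each row is the pose to reach, as a shift and turn from the pose commanded when the call began, along the tool's axes at that moment; what a row does not reach only later rows make up. A row lasts 1/10 s, in which the tool goes at most 50 mm and 8.59 degrees, less where a joint would pass 70% of its speed; a pose out of reach is approached as far as the arm can. A call with a gripper value outside its range is refused whole. The fingers move at their own pace and stop on an object; "newtons" is the grip in N (left out, the last holds). Time passes only in rows, so rows that repeat a pose let the fingers close. It gives the time, the measured TCP pose, the force, the opening and the grip force at its end, in the units of the state.
- arm.state(): the state, without advancing time (a new reading comes with each control period).
- arm.get_image(name): name is "scene" or "top"; returns a dict with "frame" (400x640x3 uint8, red, green, blue), "vertical_fov" (degrees; the focal length in pixels is half the picture's height over the tangent of half this angle, whatever the lens; pixels are square), "cx", "cy" (the principal point, pixels), "view" (4x4, takes a point from world to camera coordinates). Camera axes: x right, y up, looking along -z (the intrinsics and any distortion apply to the point x, -y, -z); pixel columns grow to the right and rows downward; lengths in m; the calibration is good to about 2 mm. A picture is of the moment at which its call begins. There is no depth.
- arm.hand_in(): hands the job in; it is judged then, once.
The state is a dict: "time_s": time; "qpos": joint angles; "qvel": joint speeds; "effort": joint torques, N m; "tool_pos": TCP position; "ee_rot": TCP orientation; "contact_force": force on the tool from outside, world axes, zero at the start; "ft_torque": the same for the moment, N m; "width": finger opening in m; "finger_force": force on a finger pad.
Only numpy, scipy, OpenCV 4.12 (cv2) and the standard library are available. Lean on these libraries where they do the work, as an engineer would, in place of code of your own. Each camera call takes 0.05 s, during which the arm holds its last target. There are 200 camera calls.

TASK

A brown beer bottle lies on its side on the counter, next to a thin dark bar mat. Roll it sideways onto the mat by stroking across its top with the fingertips, in as many strokes as you need, and leave it lying still with the whole bottle on the mat. Touch the bottle only on top: do not shove it at its side, pinch it or lift it, and leave the standing glasses and bottles where they are.

Things in the scene. Friction and masses are not known exactly. Their poses are not given: they have to be found in the camera images.
- beer_mid (a point): The brown beer bottle with a yellow cap that lies on its side (the only one lying): 277 mm long, 69 mm diameter over the first 155 mm from its base, about 0.66 kg. Point on its axis, 90 mm from the base, 34.5 mm above the counter; the top of the body is 69 mm up. z runs from base to cap, horizontal, roughly away from the robot; x and y turn as it rolls (x down at the start).
- beer_base (a point): Centre of the bottle's flat base (its end nearest the robot). A fingertip pressed lightly (2 to 5 N) on the top of the body and moved at right angles to the axis rolls the bottle without slip, half as far as the fingertip moves, so the fingertip gets ahead and must be lifted and set back every few cm.
- beer_shoulder (a point): Point on the bottle's axis 155 mm from the base, where the cylindrical body ends and the neck begins to narrow. Rolling resistance keeps the bottle still when left alone; from 0.1 m/s it coasts 1 to 2 cm.
- beer_cap (a point): point on the bottle's axis at the cap's end, 277 mm from the base
- bar_mat: Dark rubber bar mat fixed on the counter, 370 mm (x, roughly away from the robot) by 110 mm (y), 1 mm thin: no step for the bottle. Origin on its long centre line 45 mm from the near end: covers x -45 to 325, y -55 to 55 mm. The bottle starts to its left or right, 95 to 145 mm between centre lines, parallel within 0.06 rad, its base within 25 mm of level with this origin.
- tumbler_left: clear glass tumbler standing upside down on the left, 68 mm wide, 88 mm high; origin at the centre of its underside; a bystander
- tumbler_right: clear glass tumbler standing upside down on the right, 69 mm wide, 88 mm high; origin at the centre of its underside; a bystander
- standing_beer: brown beer bottle standing upright behind the work, 69 mm wide, 277 mm high; origin at the centre of its underside; a bystander
- syrup: pale syrup bottle standing upright on the right, 68 mm wide, 258 mm high; origin at the centre of its underside; a bystander

How it is judged:
On the way:
1. the bottle has been rolled round by more than a quarter turn on its way (not slid) (angle between beer's own x axis and vertical below 1.5 rad).
At the end, for the whole second after the job is handed in: The bottle lies still on its side (under 10 mm/s), wholly on the mat: its axis at the base and at the shoulder within 22.5 mm, and at the cap within 36.5 mm, of the mat's long centre line, and base and cap no more than 2 mm past the mat's ends (y of beer_base in the frame of bar_mat between -0.0225 and 0.0225 m and y of beer_shoulder in the frame of bar_mat between -0.0225 and 0.0225 m and y of beer_cap in the frame of bar_mat between -0.0365 and 0.0365 m and x of beer_base in the frame of bar_mat above -0.047 m and x of beer_cap in the frame of bar_mat below 0.327 m and height (world z) of beer_base below 0.04 m and height (world z) of beer_cap between 0.025 and 0.045 m and linear speed of beer below 0.01 m/s and angular speed of beer below 0.3 rad/s); the robot touches nothing.
It fails at once if the bottle is lifted or stood up: its axis more than 15 mm above lying height (height (world z) of any of beer_mid, beer_base, beer_cap above 0.05 m).
It fails at once if the bottle is shoved or pinched at its side: the fingers touch it with the grasp point below 70 mm (fingertips below about 50 mm) (contact force between the fingers and beer above 0.5 N and height (world z) of the grasp point below 0.07 m).
It fails at once if a standing glass or bottle is moved by more than 15 mm or tipped (distance of any of tumbler_left, tumbler_right, standing_beer, syrup from where it was at the start of the episode above 0.015 m or angle between any of tumbler_left, tumbler_right, standing_beer, syrup's own z axis and vertical above 0.3 rad).
It also fails if it takes over 54 s, if anything falls off the work surface, if the arm or the gripper's body presses on something with over 40 N, if the wrist force passes 120 N, or if a joint passes its speed limit or range.

## Working session

There is one attempt and no reset: what is moved stays moved. The work goes in short steps, Python scripts to look and compute and a tool call to move; the robot and the scene stay as the last step left them, time stands still between calls to the robot, and variables do not carry over. Pictures are saved under pics/ and viewed, at most 10 in all, crops included, and the job is handed in when it is done.

Besides the shell and the picture viewer there is one more tool, called as name([rows], argument=value, ...), one row to a line, values as JSON. apply_moves: Moves the arm, as the interface text tells. Its arguments: {"type":"object","properties":{"increments":{"type":"array"},"newtons":{"type":"number"}},"required":["increments"]}

```bash
mkdir -p pics
python3 - <<'E'
from plant import arm
import cv2,numpy as np
for n in("scene","top"):
    d=arm.get_image(n);cv2.imwrite(f"pics/{n}0.png",d["frame"][:,:,::-1]);np.savez(f"{n}0.npz",**d)
    print(n,[k for k in d],d["vertical_fov"],d["cx"],d["cy"],np.round(d["view"],3).tolist())
print(arm.state())
E
```

```text
scene ['frame', 'vertical_fov', 'cx', 'cy', 'view'] 47.26778186570289 318.9152631390973 194.62757231685853 [[-0.829, -0.56, 0.009, 0.428], [0.235, -0.333, 0.913, -0.227], [-0.508, 0.759, 0.407, -1.104], [0.0, 0.0, 0.0, 1.0]]
top ['frame', 'vertical_fov', 'cx', 'cy', 'view'] 49.755331994836475 322.6255711383602 190.71947848616298 [[0.102, -0.995, -0.001, -0.149], [0.974, 0.1, 0.204, -0.604], [-0.203, -0.022, 0.979, -1.204], [0.0, 0.0, 0.0, 1.0]]
{'time_s': 0.1, 'qpos': array([-1.15099631e+00,  2.13333912e-01, -3.49919030e-02,  1.32349794e+00,
        4.77893038e-06,  1.57079382e+00]), 'qvel': array([ 4.40099984e-04, -1.79705990e-03,  2.41380040e-03,  6.79407909e-04,
        4.03358588e-05,  1.32761906e-03]), 'effort': array([ 1.77277001e-03, -6.87248111e+01,  4.87804592e+01,  1.21958210e-02,
        4.46282559e-05,  5.82643523e-06]), 'tool_pos': array([ 0.203672  , -0.45631976,  0.24785393]), 'ee_rot': array([-5.02936070e-04,  9.78051364e-01,  2.08363301e-01, -1.04700705e-04]), 'contact_force': array([ 0.50256233, -0.91314652,  0.80310821]), 'ft_torque': array([ 0.00398017, -0.04467206,  0.08337415]), 'finger_force': 0.0, 'width': 0.08543942080192622}
```

View pics/scene0.png

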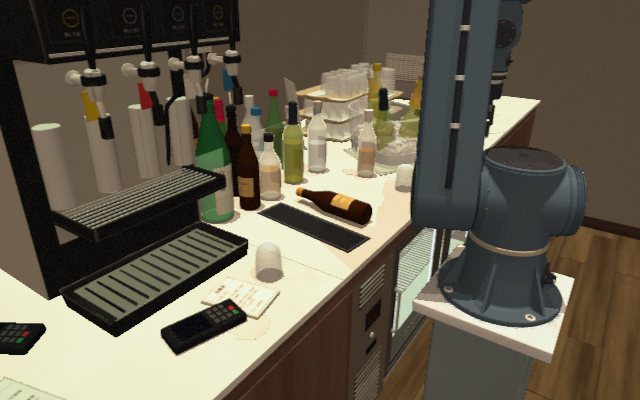

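View pics/top0.png

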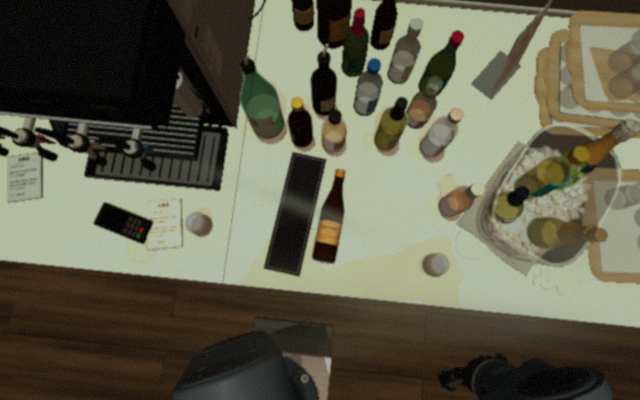

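The top view shows the mat with corners at about (292,152), (326,158), (299,275) and (265,269). The lying bottle is to its right, with its base near (325,260) and its cap near (339,170). The tumblers are at about (199,223) and (435,264), and the nearest standing bottles are around (300,130) and (334,135).

```bash
cat > h.py <<'E'
import numpy as np,cv2
def cast(d,px,z):
    px=np.atleast_2d(px).astype(float);V=d["view"];f=200/np.tan(np.radians(float(d["vertical_fov"]))/2)
    r=np.c_[(px[:,0]-d["cx"])/f,-(px[:,1]-d["cy"])/f,-np.ones(len(px))]@V[:3,:3]
    c=-V[:3,:3].T@V[:3,3]
    return c+r*((z-c[2])/r[:,2])[:,None]
def blobs(d):
    """mat and bottle pixel rects in the top view"""
    im=d["frame"][140:285,255:360].astype(int)
    m=(im.max(2)<140).astype(np.uint8)
    hs=cv2.cvtColor(d["frame"],cv2.COLOR_RGB2HSV)[140:285,255:360]
    m|=((hs[:,:,1]>110)).astype(np.uint8)
    n,l,s,c=cv2.connectedComponentsWithStats(m)
    return [(s[i],[p+np.array([255,140]) for p in [np.argwhere(l==i)[:,::-1]]][0]) for i in range(1,n) if s[i][4]>700]
E
python3 - <<'E'
from h import *
d=np.load("top0.npz")
for s,p in blobs(d):
    r=cv2.minAreaRect(p.astype(np.float32));b=cv2.boxPoints(r);print(s,r,b.round(1).tolist())
    w=cast(d,b,0.001);print(w.round(3).tolist(),[round(float(np.linalg.norm(w[i]-w[i-1])),3) for i in range(4)])
    w=cast(d,b,0.0345);print(w.round(3).tolist())
V=d["view"];print("cam",-V[:3,:3].T@V[:3,3])
E
```

```text
[   9   12   63  125 4407] ((294.628662109375, 213.38092041015625), (37.32503128051758, 121.10220336914062), 12.938055992126465) [[262.8999938964844, 268.20001220703125], [290.0, 150.1999969482422], [326.3999938964844, 158.5], [299.29998779296875, 276.6000061035156]]
[[0.377, 0.067, 0.001], [0.748, 0.03, 0.001], [0.733, -0.087, 0.001], [0.364, -0.043, 0.001]] [0.111, 0.373, 0.118, 0.371]
[[0.377, 0.062, 0.034], [0.738, 0.026, 0.034], [0.723, -0.087, 0.034], [0.364, -0.045, 0.034]]
[  57   29   33   95 1861] ((331.673095703125, 215.63461303710938), (24.318401336669922, 95.11632537841797), 11.309932708740234) [[310.3999938964844, 259.8999938964844], [329.1000061035156, 166.60000610351562], [352.8999938964844, 171.39999389648438], [334.29998779296875, 264.70001220703125]]
[[0.416, -0.071, 0.001], [0.708, -0.098, 0.001], [0.7, -0.173, 0.001], [0.409, -0.143, 0.001]] [0.072, 0.293, 0.076, 0.292]
[[0.414, -0.072, 0.034], [0.699, -0.098, 0.034], [0.691, -0.172, 0.034], [0.408, -0.142, 0.034]]
cam [ 0.35899439 -0.114582    1.30191335]
```

Run:
```python
import cv2
a=cv2.imread("pics/top0.png")[140:290,180:380]
cv2.imwrite("pics/c1.png",cv2.resize(a,None,fx=4,fy=4,interpolation=cv2.INTER_CUBIC))
```

```text
(no output)
```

View pics/c1.png

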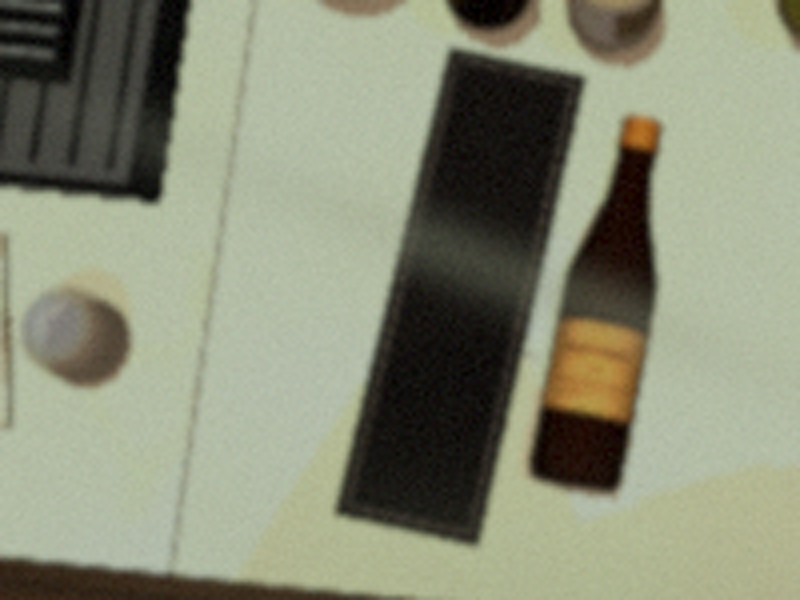

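The crop (4x, origin (180,140)) gives sub-pixel mat corners and bottle edges. The body runs from its base centre at about (575,482) to its shoulder at about (612,281), with the cap end at (642,117).

```bash
cat >> h.py <<'E'
def C(a): return np.array(a)/4+[180,140]-0.375
def matframe(d):
    w=cast(d,C([[338,514],[450,50],[582,78],[476,543]]),0.001)
    n=(w[0]+w[3])/2;f=(w[1]+w[2])/2;u=(f-n)/np.linalg.norm(f-n)
    o=(n+f)/2-u*0.14
    return w,o,u,np.array([-u[1],u[0],0])
E
python3 - <<'E'
from h import *
d=np.load("top0.npz")
w,o,u,v=matframe(d)
print(w.round(4).tolist(),[round(float(np.linalg.norm(w[i]-w[i-1])),4) for i in range(4)])
print("o",o,"yaw",np.arctan2(u[1],u[0]))
b=cast(d,C([[575,482],[612,281],[642,117]]),0.0345)
print(b.round(4).tolist(),np.diff(b,axis=0)[:,1]/np.diff(b,axis=0)[:,0],np.linalg.norm(b[2]-b[0]),np.linalg.norm(b[1]-b[0]))
for p in b: print("mat xy",round((p-o)@u,4),round((p-o)@v,4))
E
```

```text
[[0.3777, 0.0633, 0.001], [0.7425, 0.0224, 0.001], [0.7304, -0.083, 0.001], [0.3672, -0.0411, 0.001]] [0.1049, 0.3671, 0.1061, 0.3656]
o [0.41537258 0.00622485 0.001     ] yaw -0.11332454243053121
[[0.4176, -0.1095, 0.0345], [0.5673, -0.1218, 0.0345], [0.6949, -0.1322, 0.0345]] [-0.08222598 -0.08111781] 0.2783191210455895 0.15026810974202612
mat xy 0.0153 -0.1148
mat xy 0.1655 -0.1101
mat xy 0.2934 -0.1059
```

apply_moves([
  {"linear":[0.408,-0.174,0],"yaw":-1.069,"gripper":0.04},
  {"linear":[0.408,-0.174,0],"yaw":-1.069,"gripper":0.04},
  {"linear":[0.408,-0.174,0],"yaw":-1.069,"gripper":0.04},
  {"linear":[0.408,-0.174,0],"yaw":-1.069,"gripper":0.04},
  {"linear":[0.408,-0.174,0],"yaw":-1.069,"gripper":0.04},
  {"linear":[0.408,-0.174,0],"yaw":-1.069,"gripper":0.04},
  {"linear":[0.408,-0.174,0],"yaw":-1.069,"gripper":0.04},
  {"linear":[0.408,-0.174,0],"yaw":-1.069,"gripper":0.04},
], newtons=20)

```text
time_s: 0.9
tool_pos: [0.4768, -0.1614, 0.2482]
ee_rot: [-0.0, 0.734, 0.68, -0.0]
contact_force: [-0.0, -1.0, 1.1]
width: 0.04
finger_force: 0.0
```

Run:
```python
from plant import arm
import numpy as np
s=arm.state()
for k in("time_s","qpos","tool_pos","ee_rot","contact_force","width"):print(k,np.round(s[k],4))
w,x,y,z=s["ee_rot"];print("tool x angle",2*np.arctan2(y,x))
```

```text
time_s 0.9
qpos [-3.2640e-01  2.2000e-01 -2.5700e-02  1.3252e+00 -1.0000e-04  1.3205e+00]
tool_pos [ 0.4768 -0.1614  0.2482]
ee_rot [-0.000e+00  7.335e-01  6.797e-01 -1.000e-04]
contact_force [-0.0401 -1.0381  1.1463]
width 0.04
tool x angle 1.4946670959693587
```

apply_moves([
  {"linear":[0,0,0.03],"yaw":0,"gripper":0.04},
  {"linear":[0,0,0.08],"yaw":0,"gripper":0.04},
  {"linear":[0,0,0.1],"yaw":0,"gripper":0.04},
  {"linear":[0,0,0.1],"yaw":0,"gripper":0.04},
  {"linear":[0,0,0.1],"yaw":0,"gripper":0.04},
])

```text
time_s: 1.4
tool_pos: [0.4759, -0.1634, 0.149]
ee_rot: [-0.0, 0.736, 0.677, -0.0]
contact_force: [0.6, -1.3, 0.5]
width: 0.0398
finger_force: 0.0
```

Run:
```python
from plant import arm
import numpy as np
s=arm.state()
for k in("time_s","tool_pos","contact_force","width"):print(k,np.round(s[k],4))
w,x,y,z=s["ee_rot"];print("tool x angle",2*np.arctan2(y,x))
p=s["tool_pos"];a=2*np.arctan2(y,x)
D=np.array([.506,-.131])-p[:2];print(D@[np.cos(a),np.sin(a)],D@[np.sin(a),-np.cos(a)])
```

```text
time_s 1.4
tool_pos [ 0.4759 -0.1634  0.149 ]
contact_force [ 0.5615 -1.2578  0.4978]
width 0.0398
tool x angle 1.488682460784461
0.03476630601711176 0.02733824487669256
```

apply_moves([
  {"linear":[0.035,0.027,0],"yaw":0,"gripper":0.04},
  {"linear":[0.035,0.027,0.03],"yaw":0,"gripper":0.04},
  {"linear":[0.035,0.027,0.05],"yaw":0,"gripper":0.04},
  {"linear":[0.035,0.027,0.056],"yaw":0,"gripper":0.04},
  {"linear":[0.035,0.027,0.056],"yaw":0,"gripper":0.04},
])

```text
time_s: 1.9
tool_pos: [0.5059, -0.1309, 0.0932]
ee_rot: [0.0, 0.736, 0.677, 0.0]
contact_force: [-0.5, 0.8, 0.6]
width: 0.0397
finger_force: 0.0
```

Run:
```python
from plant import arm
import cv2,numpy as np
a=arm.get_image("scene")["frame"][130:270,220:460,::-1]
b=arm.get_image("top")["frame"][140:290,200:400,::-1]
cv2.imwrite("pics/c2.png",np.vstack([cv2.resize(a,(514,300)),cv2.resize(b,(400,300)) @ np.eye(3) if 0 else cv2.copyMakeBorder(cv2.resize(b,(400,300)),0,0,0,114,cv2.BORDER_CONSTANT)]))
s=arm.state();print(s["tool_pos"],s["contact_force"])
```

```text
[ 0.50644927 -0.13111125  0.09395368] [-0.35241777  0.21562673  1.08833282]
```

View pics/c2.png

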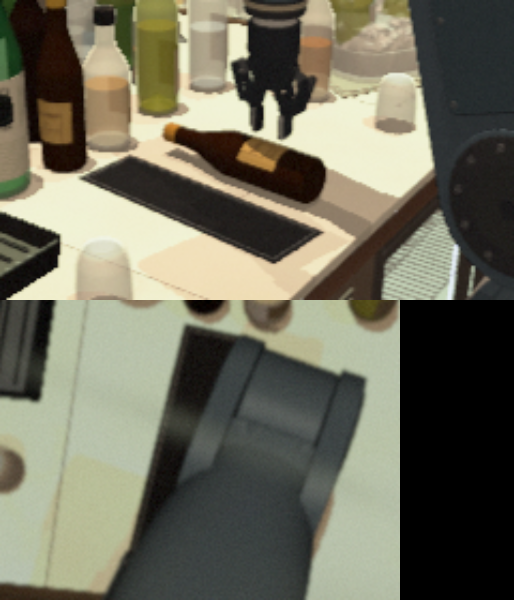

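The gripper hovers over the label, with the fingers spread along the axis and the tips just above the body. Next I feel for contact.

apply_moves([
  {"linear":[0,0,0.004],"yaw":0,"gripper":0.04},
  {"linear":[0,0,0.007],"yaw":0,"gripper":0.04},
  {"linear":[0,0,0.008],"yaw":0,"gripper":0.04},
  {"linear":[0,0,0.008],"yaw":0,"gripper":0.04},
])

```text
time_s: 2.4
tool_pos: [0.5055, -0.1307, 0.0842]
ee_rot: [-0.0, 0.736, 0.678, -0.0]
contact_force: [-0.1, 0.3, -0.2]
width: 0.0404
finger_force: 0.0
```

apply_moves([
  {"linear":[0,0,0.001],"yaw":0,"gripper":0.04},
  {"linear":[0,0,0.002],"yaw":0,"gripper":0.04},
  {"linear":[0,0,0.002],"yaw":0,"gripper":0.04},
])

```text
time_s: 2.7
tool_pos: [0.5058, -0.131, 0.0833]
ee_rot: [0.001, 0.736, 0.677, 0.0]
contact_force: [-5.9, -0.7, 17.1]
width: 0.0401
finger_force: 8.7
```

apply_moves([
  {"linear":[0,0,0.001],"yaw":0,"gripper":0.04},
  {"linear":[0,0,0.001],"yaw":0,"gripper":0.04},
])

```text
time_s: 2.9
tool_pos: [0.5059, -0.1313, 0.083]
ee_rot: [0.001, 0.736, 0.677, 0.0]
contact_force: [-11.9, -3.0, 30.2]
width: 0.04
finger_force: 15.0
```

apply_moves([
  {"linear":[0,0,-0.002],"yaw":0,"gripper":0.04},
  {"linear":[0,0,-0.002],"yaw":0,"gripper":0.04},
])

```text
time_s: 3.1
tool_pos: [0.5059, -0.1307, 0.0838]
ee_rot: [0.0, 0.736, 0.678, 0.0]
contact_force: [0.1, -0.1, 3.1]
width: 0.04
finger_force: 2.2
```

apply_moves([
  {"linear":[0.004,0,0],"yaw":0,"gripper":0.04},
  {"linear":[0.011,0,0],"yaw":0,"gripper":0.04},
  {"linear":[0.018,0,0],"yaw":0,"gripper":0.04},
  {"linear":[0.025,0,0],"yaw":0,"gripper":0.04},
])

```text
time_s: 3.5
tool_pos: [0.5082, -0.1056, 0.0843]
ee_rot: [0.001, 0.736, 0.678, 0.0]
contact_force: [-4.6, 0.7, 19.6]
width: 0.04
finger_force: 9.6
```

apply_moves([
  {"linear":[0.007,0,0],"yaw":0,"gripper":0.04},
  {"linear":[0.014,0,0],"yaw":0,"gripper":0.04},
  {"linear":[0.021,0,0],"yaw":0,"gripper":0.04},
  {"linear":[0.025,0,0],"yaw":0,"gripper":0.04},
  {"linear":[0.027,0,0],"yaw":0,"gripper":0.04},
  {"linear":[0.027,0,0],"yaw":0,"gripper":0.04},
])

```text
time_s: 4.1
tool_pos: [0.5106, -0.0784, 0.0839]
ee_rot: [0.001, 0.735, 0.678, 0.001]
contact_force: [-0.2, 0.7, 10.6]
width: 0.04
finger_force: 5.2
```

apply_moves([
  {"linear":[0,0,-0.012],"yaw":0,"gripper":0.04},
  {"linear":[-0.015,0,-0.012],"yaw":0,"gripper":0.04},
  {"linear":[-0.026,0,-0.012],"yaw":0,"gripper":0.04},
  {"linear":[-0.026,0,-0.006],"yaw":0,"gripper":0.04},
  {"linear":[-0.026,0,-0.001],"yaw":0,"gripper":0.04},
  {"linear":[-0.026,0,0.0],"yaw":0,"gripper":0.04},
  {"linear":[-0.026,0,0.0],"yaw":0,"gripper":0.04},
])

```text
time_s: 4.8
tool_pos: [0.5076, -0.1048, 0.0833]
ee_rot: [0.0, 0.736, 0.677, -0.0]
contact_force: [-4.7, -2.6, 14.4]
width: 0.0399
finger_force: 6.8
```

apply_moves([
  {"linear":[0.004,0,-0.0003],"yaw":0,"gripper":0.04},
  {"linear":[0.011,0,-0.0008],"yaw":0,"gripper":0.04},
  {"linear":[0.018,0,-0.001],"yaw":0,"gripper":0.04},
  {"linear":[0.025,0,-0.001],"yaw":0,"gripper":0.04},
])

```text
time_s: 5.2
tool_pos: [0.5098, -0.0794, 0.0843]
ee_rot: [0.0, 0.736, 0.678, 0.0]
contact_force: [-2.5, -0.3, 12.8]
width: 0.0399
finger_force: 6.2
```

apply_moves([
  {"linear":[0.007,0,0],"yaw":0,"gripper":0.04},
  {"linear":[0.014,0,0],"yaw":0,"gripper":0.04},
  {"linear":[0.021,0,0.0003],"yaw":0,"gripper":0.04},
  {"linear":[0.025,0,0.0005],"yaw":0,"gripper":0.04},
  {"linear":[0.027,0,0.0006],"yaw":0,"gripper":0.04},
  {"linear":[0.027,0,0.0006],"yaw":0,"gripper":0.04},
])

```text
time_s: 5.8
tool_pos: [0.5123, -0.0523, 0.0838]
ee_rot: [0.0, 0.735, 0.678, 0.0]
contact_force: [-2.2, 0.9, 13.1]
width: 0.0398
finger_force: 6.7
```

apply_moves([
  {"linear":[0,0,-0.03],"yaw":0,"gripper":0.04},
  {"linear":[0,0,-0.07],"yaw":0,"gripper":0.04},
  {"linear":[-0.04,0,-0.07],"yaw":0,"gripper":0.04},
  {"linear":[-0.09,0,-0.07],"yaw":0,"gripper":0.04},
  {"linear":[-0.14,0,-0.07],"yaw":0,"gripper":0.04},
  {"linear":[-0.19,0,-0.07],"yaw":0,"gripper":0.04},
  {"linear":[-0.24,0,-0.07],"yaw":0,"gripper":0.04},
  {"linear":[-0.24,0,-0.07],"yaw":0,"gripper":0.04},
])

```text
time_s: 6.6
tool_pos: [0.4912, -0.2968, 0.1525]
ee_rot: [-0.0, 0.737, 0.676, -0.001]
contact_force: [-0.0, 0.9, 0.4]
width: 0.0401
finger_force: 0.0
```

Run:
```python
from plant import arm
import cv2,numpy as np
d=arm.get_image("top");np.savez("top1.npz",**d)
a=d["frame"][140:290,180:380,::-1]
cv2.imwrite("pics/c3.png",cv2.resize(a,None,fx=4,fy=4,interpolation=cv2.INTER_CUBIC))
```

```text
(no output)
```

View pics/c3.png

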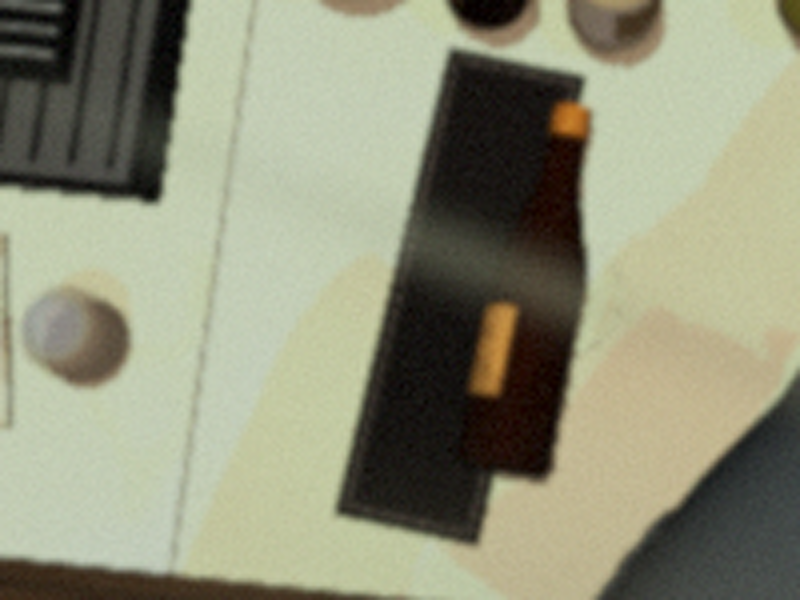

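The bottle has rolled: its cap end is at (572,102) and its base centre at about (507,467) in the crop. It already lies over the right half of the mat.

Run:
```python
from h import *
from plant import arm
d=np.load("top1.npz")
w,o,u,v=matframe(d)
b=cast(d,C([[507,467],[571,102]]),0.0345)
print(b.round(4).tolist(),np.linalg.norm(b[1]-b[0]))
for p in b: print("mat xy",round((p-o)@u,4),round((p-o)@v,4))
e=(b[1]-b[0])/np.linalg.norm(b[1]-b[0]);ang=np.arctan2(e[1],e[0]);print("axis ang",ang)
m=b[0]+e*.09;n=np.array([-e[1],e[0],0])
s=arm.state();q=s["ee_rot"];a=2*np.arctan2(q[2],q[1]);print("mid",m,"tool",s["tool_pos"],"toolx-perp",a-(ang+np.pi/2))
D=m-0.013*n-s["tool_pos"];print("to start (13 behind)",D[:2]@[np.cos(a),np.sin(a)],D[:2]@[np.sin(a),-np.cos(a)])
```

```text
[[0.4232, -0.0592, 0.0345], [0.7012, -0.0774, 0.0345]] 0.2785311698201492
mat xy 0.0152 -0.0641
mat xy 0.2934 -0.0508
axis ang -0.0653667447582142
mid [ 0.51303287 -0.06510993  0.0345    ] tool [ 0.49145477 -0.29435599  0.1524677 ] toolx-perp -0.02045627148451068
to start (13 behind) 0.2172546536669992 0.002114152134000335
```

apply_moves([
  {"linear":[0.05,0.002,0],"yaw":-0.02,"gripper":0.04},
  {"linear":[0.1,0.002,0],"yaw":-0.02,"gripper":0.04},
  {"linear":[0.15,0.002,0],"yaw":-0.02,"gripper":0.04},
  {"linear":[0.2,0.002,0],"yaw":-0.02,"gripper":0.04},
  {"linear":[0.217,0.002,0.02],"yaw":-0.02,"gripper":0.04},
  {"linear":[0.217,0.002,0.05],"yaw":-0.02,"gripper":0.04},
  {"linear":[0.217,0.002,0.06],"yaw":-0.02,"gripper":0.04},
  {"linear":[0.217,0.002,0.06],"yaw":-0.02,"gripper":0.04},
])

```text
time_s: 7.45
tool_pos: [0.5108, -0.0753, 0.0924]
ee_rot: [-0.001, 0.728, 0.685, -0.001]
contact_force: [0.3, 1.1, 0.5]
width: 0.04
finger_force: 0.0
```

apply_moves([
  {"linear":[0,0,0.005],"yaw":0,"gripper":0.04},
  {"linear":[0,0,0.009],"yaw":0,"gripper":0.04},
  {"linear":[0,0,0.0096],"yaw":0,"gripper":0.04},
  {"linear":[0,0,0.0096],"yaw":0,"gripper":0.04},
])

```text
time_s: 7.85
tool_pos: [0.5123, -0.0763, 0.0844]
ee_rot: [0.0, 0.729, 0.685, 0.0]
contact_force: [0.2, 1.1, -0.3]
width: 0.0397
finger_force: 0.0
```

apply_moves([
  {"linear":[0,0,0.0006],"yaw":0,"gripper":0.04},
  {"linear":[0,0,0.0006],"yaw":0,"gripper":0.04},
  {"linear":[0.004,0,0.0006],"yaw":0.004,"gripper":0.04},
  {"linear":[0.011,0,0.0003],"yaw":0.01,"gripper":0.04},
  {"linear":[0.018,0,0.0003],"yaw":0.015,"gripper":0.04},
  {"linear":[0.025,0,0.0003],"yaw":0.02,"gripper":0.04},
])

```text
time_s: 8.45
tool_pos: [0.5145, -0.0508, 0.0845]
ee_rot: [0.001, 0.736, 0.677, 0.001]
contact_force: [1.7, -0.1, 5.6]
width: 0.0399
finger_force: 2.6
```

apply_moves([
  {"linear":[0.007,0,0],"yaw":0.006,"gripper":0.04},
  {"linear":[0.014,0,0.0002],"yaw":0.012,"gripper":0.04},
  {"linear":[0.021,0,0.0004],"yaw":0.018,"gripper":0.04},
  {"linear":[0.023,0,0.0004],"yaw":0.02,"gripper":0.04},
  {"linear":[0.023,0,0.0004],"yaw":0.02,"gripper":0.04},
])

```text
time_s: 8.95
tool_pos: [0.5164, -0.0277, 0.084]
ee_rot: [0.001, 0.742, 0.67, 0.001]
contact_force: [2.3, -0.0, 6.1]
width: 0.0397
finger_force: 3.2
```

apply_moves([
  {"linear":[0,0,-0.012],"yaw":0,"gripper":0.04},
  {"linear":[-0.015,0,-0.012],"yaw":-0.015,"gripper":0.04},
  {"linear":[-0.025,0,-0.012],"yaw":-0.015,"gripper":0.04},
  {"linear":[-0.025,0,-0.006],"yaw":-0.015,"gripper":0.04},
  {"linear":[-0.025,0,-0.001],"yaw":-0.015,"gripper":0.04},
  {"linear":[-0.025,0,0.0],"yaw":-0.015,"gripper":0.04},
  {"linear":[-0.025,0,0.0],"yaw":-0.015,"gripper":0.04},
])

```text
time_s: 9.65
tool_pos: [0.513, -0.0528, 0.0836]
ee_rot: [0.0, 0.737, 0.676, -0.0]
contact_force: [-3.2, -1.2, 11.9]
width: 0.04
finger_force: 6.6
```

apply_moves([
  {"linear":[0.004,0,0],"yaw":0.004,"gripper":0.04},
  {"linear":[0.011,0,-0.0003],"yaw":0.006,"gripper":0.04},
  {"linear":[0.018,0,-0.0004],"yaw":0.008,"gripper":0.04},
  {"linear":[0.025,0,-0.0004],"yaw":0.01,"gripper":0.04},
])

```text
time_s: 10.05
tool_pos: [0.5152, -0.0274, 0.0843]
ee_rot: [0.0, 0.741, 0.672, 0.0]
contact_force: [-4.8, 0.6, 18.6]
width: 0.0399
finger_force: 9.1
```

apply_moves([
  {"linear":[0.007,0,0],"yaw":0.004,"gripper":0.04},
  {"linear":[0.014,0,0.0002],"yaw":0.008,"gripper":0.04},
  {"linear":[0.021,0,0.0004],"yaw":0.01,"gripper":0.04},
  {"linear":[0.025,0,0.0004],"yaw":0.01,"gripper":0.04},
  {"linear":[0.025,0,0.0004],"yaw":0.01,"gripper":0.04},
])

```text
time_s: 10.55
tool_pos: [0.5177, -0.0021, 0.0837]
ee_rot: [-0.0, 0.744, 0.669, 0.0]
contact_force: [-3.8, 1.2, 16.2]
width: 0.0401
finger_force: 8.0
```

apply_moves([
  {"linear":[0,0,-0.03],"yaw":0,"gripper":0.04},
  {"linear":[0,0,-0.07],"yaw":0,"gripper":0.04},
  {"linear":[-0.05,0,-0.07],"yaw":0,"gripper":0.04},
  {"linear":[-0.1,0,-0.07],"yaw":0,"gripper":0.04},
  {"linear":[-0.15,0,-0.07],"yaw":0,"gripper":0.04},
  {"linear":[-0.2,0,-0.07],"yaw":0,"gripper":0.04},
  {"linear":[-0.25,0,-0.07],"yaw":0,"gripper":0.04},
  {"linear":[-0.27,0,-0.07],"yaw":0,"gripper":0.04},
])

```text
time_s: 11.35
tool_pos: [0.4878, -0.2749, 0.1527]
ee_rot: [-0.0, 0.745, 0.667, -0.0]
contact_force: [1.0, 1.0, -0.4]
width: 0.0396
finger_force: 0.0
```

Run:
```python
from plant import arm
import cv2,numpy as np
d=arm.get_image("top");np.savez("top2.npz",**d)
a=d["frame"][140:290,180:380,::-1]
a=np.clip(a.astype(float)*1.8,0,255).astype(np.uint8)
cv2.imwrite("pics/c4.png",cv2.resize(a,None,fx=4,fy=4,interpolation=cv2.INTER_CUBIC))
```

```text
(no output)
```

View pics/c4.png

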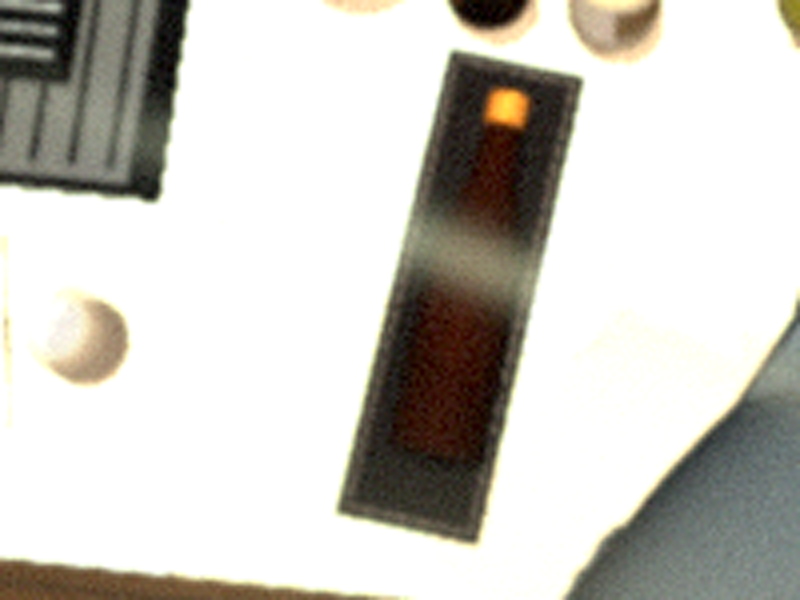

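The bottle now lies within the mat outline. The cap end is at (508,89) and the base centre at about (437,452).

Run:
```python
from h import *
from plant import arm
d=np.load("top2.npz")
w,o,u,v=matframe(d)
b=cast(d,C([[437,452],[508,89]]),0.0345)
e=(b[1]-b[0])/np.linalg.norm(b[1]-b[0]);ang=np.arctan2(e[1],e[0]);print("axis ang",ang,np.linalg.norm(b[1]-b[0]))
for p in [b[0],b[0]+.155*e,b[1]]: print("mat xy",round((p-o)@u,4),round((p-o)@v,4))
m=b[0]+e*.09;n=np.array([-e[1],e[0],0])
s=arm.state();q=s["ee_rot"];a=2*np.arctan2(q[2],q[1]);print("mid",m,"tool",s["tool_pos"],"toolx-perp",a-(ang+np.pi/2))
for k in (.005,):
 D=m-k*n-s["tool_pos"];print("to start",D[:2]@[np.cos(a),np.sin(a)],D[:2]@[np.sin(a),-np.cos(a)])
```

```text
axis ang -0.076831860892666 0.2785048766380401
mat xy 0.0148 -0.0119
mat xy 0.1697 -0.0063
mat xy 0.2932 -0.0018
mid [ 0.51850281 -0.01420555  0.0345    ] tool [ 0.48772566 -0.27597448  0.15253628] toolx-perp -0.03388876614632541
to start 0.25856963338745803 0.0018340651931505678
```

The base is 12 mm, the shoulder 6 mm and the cap 2 mm off the centre line, all well inside the limits. The bottle has turned about 3 rad and the arm is clear, so I'm handing in.

```bash
python3 -c "
from plant import arm
print(arm.hand_in())"
```

```text
the job is handed in; nothing more can be done
None
```

I rolled the bottle onto the mat in four top strokes and handed the job in; by my last image measurement it lies wholly on the mat, at most 12 mm off the centre line, but the hand-in returned no verdict.

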